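Load the strip reader

TASK

A test cassette lies in the pulled-out tray of the white strip reader. With the fingertips, gently push the blue tray fully home, and only then push the reader's blue hinged cover down until it is fully shut. Leave the cassette untouched in the tray and do not disturb the other things on the bench.

Things in the scene. Friction and masses are not known exactly. Their poses are not given: they have to be found in the camera images.
- reader: Strip reader, fixed: white box, origin on the bench, own x from its front to its back (x -105 to +100 mm), y +-80. Its front (-x) is turned roughly to the robot. Front half (x<0): open-topped bay, side walls 22 mm thick, 49 mm high, into which the tray slides. Back half (x 16 to 100): housing 73 mm high with a dark screen on top. The cover is hinged across it at x = 0.
- tray (a joint): How far the blue-fronted tray is pulled out of the reader's front, m: 0 = fully home, grows towards the reader's -x, at most 0.08; starts 0.045 to 0.07 out. Slides along the reader's x with about 1.2 N friction, stays where it is left, stops firmly at 0.
- tray_front (a point): Centre of the outer face of the tray's blue front panel, 28 mm above the bench; axes as the reader's. Panel 90 mm wide (y), 8 thick (x 0 to 8), 8 to 48 mm above the bench. With the tray home this point is at x = -115 mm of the reader. Behind it the grey open pocket: inside x 8 to 106, y +-20 mm, floor 22 and rims 34 mm above the bench.
- cover (a joint): Opening angle of the blue cover, rad: 0 = shut, level over the bay; grows as its front edge swings up and towards the reader's back; 1.57 = upright, at most 1.8; starts at 1.35 to 1.7. Its stiff hinge (about 0.10 N m friction) holds it wherever it is left; pushing 80 mm from the hinge takes 1 to 2 N. Stops firmly at 0.
- cover_hinge (a point): Middle of the cover's hinge line: x = 0 of the reader, 51 mm above the bench. Turns with the cover: x along the cover from free edge to hinge, z normal to it on its outer side (up when shut, to the reader's back when upright). Cover: panel 150 mm wide (y), reaching 108 mm from the hinge; inner face in the plane of the hinge line, outer face 6 mm along this z.
- cover_edge (a point): Middle of the cover's free edge, 108 mm from the hinge line and at half the thickness (3 mm); turns with the cover. About 155 to 160 mm above the bench when the cover is open.
- cassette: White test cassette lying loose in the tray's pocket, 60 (x) x 22 (y) x 6 mm, 14 to 28 g; origin at the centre of its underside, 22 mm above the bench. It rides in with the tray, sliding within the pocket. Not to be touched.
- strip_bottle: Bystander: upright white strip bottle with a green label, 42 mm across, 95 mm high, loose, beside the reader (either side); origin at the centre of its underside.
- sample_jar: Bystander: upright yellow sample jar with a red cap, 60 mm across, 70 mm high, loose, on the other side of the reader; origin at the centre of its underside.
- timer: Bystander: flat white bench timer, 60 x 65 x 22 mm, loose, to the robot's right; origin at the centre of its underside.
- carton_a: Bystander: blue and white carton, 75 x 110 x 100 mm high, loose, at the left of the bench; origin at the centre of its underside.
- carton_b: Bystander: a second such carton, further from the robot.
- glove_box: Bystander: green and white glove box, 230 x 120 x 75 mm high, loose, at the right of the bench; origin at the centre of its underside.

How it is judged:
By the outcome, as a careful person would: the job done as asked, in the order asked, and still so for the second after the job is handed in, with the robot touching nothing.
It also fails if it takes over 53 s, if anything falls off the work surface, if the arm or the gripper's body presses on something with over 40 N, if the wrist force passes 120 N, or if a joint passes its speed limit or range.

ROBOT

A 6-joint arm with a two-finger parallel gripper is mounted at the origin on the work surface. World frame = base frame: x ahead of the robot, y to its left, z up, the work surface at z = 0. Lengths are in m, angles in degrees, forces in N, time in s.
With the tool pointing down it reaches from about 0.25 to 0.775 m from the base axis. Payload 8.9 kg.
Tool frame: the origin (TCP) lies on the centre line of the jaws, within the pads' length; the fingertips stand 19 mm ahead of it and the grasp point (between the pads) is the TCP (robot.finger_overhang is the distance from the TCP to the fingertips, in m); z points along the fingers, y is the line along which they close (so a half turn about z gives the same grasp; the last joint's range is limited). The gripper opens to 85 mm and grips with 20 to 120 N. Pads are 22 mm wide; open, the fingers measure 114 mm over their backs; the gripper's body (76 mm by 85 mm) begins 54 mm behind the grasp point. The pads swing forward as they close: fully open they stand 13 mm farther back than shut.
Start: joints at [58.539, 16.656, -8.789, 64.555, 0, 82.019], TCP at [0.209, 0.482, 0.25] pointing down, gripper open.
Joint ranges: [-144.48, 144.48], [-52.06, 99.96], [-74.48, 78.29], [-112.23, 115.85], [-86.99, 84.42], [-180, 180]. Speed limits (degrees/s): [127.2, 127.2, 159.86, 180, 180, 180].

INTERFACE

Orientations are given as a 3x3 rotation matrix whose columns are the frame's x, y, z axes.
In Python, from bench import robot, optics, job, read_state gives the robot as it stands (robot), with the cameras (optics), the job (job) and the readings as plain functions.
- The arm moves only by the tool steer_hand, called in YAML: its name, and indented under it one key for each argument. Schema: {"type":"object","properties":{"plan":{"type":"array","items":{"type":"object","properties":{"finger_gap":{"type":"number"},"xyz":{"type":"array","items":{"type":"number"},"minItems":3,"maxItems":3},"turn_vec":{"type":"array","items":{"type":"number"},"minItems":3,"maxItems":3}},"additionalProperties":false,"required":["finger_gap"]},"minItems":1,"maxItems":12},"only":{"type":"string"},"quiet":{"type":"boolean"},"lines":{"type":"string"}},"required":["plan"],"additionalProperties":false}. plan is a list of rows, 1 to 12 of them, each an object with the fields finger_gap (the opening from 0.0 (shut) to 1.0 (fully open)), xyz (a list: dx, dy, dz in fractions of the full range, 1 being 1 m), turn_vec (a list: a rotation vector rx, ry, rz in shares of 60 degrees (1.0 is 60 degrees)); a field left out counts as zero (the opening has to be given); each row is the pose to reach, as a shift and turn from the pose commanded when the call began, along the tool's axes at that moment; what a row does not reach only later rows make up. A row lasts 1/10 s, in which the tool goes at most 0.05 m and 8.59 degrees, less where a joint would pass 70% of its speed; a pose out of reach is approached as far as the arm can. The fingers move at their own pace and stop on an object; the grip force is fixed at half the most. Time passes only in rows, so rows that do not move let the fingers close. The tool returns the time, the measured TCP pose, the force, the opening and the grip force at its end. only (a regular expression) keeps the lines of the reply that match it, lines (a string "A,B") keeps lines A to B, and quiet returns only ok. Input that does not fit is refused with a message, and nothing moves.
- read_state(): the state, without advancing time (a new reading comes with each control period).
- optics.camera(name): name is "scene" or "top"; returns a dict with "frame" (400x640x3 uint8, red, green, blue), "fx", "fy", "cx", "cy" (pixels), "camera_from_world" (4x4, takes a point from world to camera coordinates). Camera axes: x right, y down, z forward; pixel columns grow to the right and rows downward; lengths in m; the calibration is good to about 2 mm. A picture is of the moment at which its call begins. There is no depth.
- job.sign_off(): hands the job in; it is judged then, once.
The state is a dict: "time_s": time; "q": joint angles; "joint_vel": joint speeds; "joint_torque": joint torques, N m; "tool_pos": TCP position; "orientation": TCP orientation; "wrist_force": force on the tool from outside, world axes, zero at the start; "ft_torque": the same for the moment, N m; "grip_width": opening from 0.0 (shut) to 1.0 (fully open); "gripper_force": force on a finger pad.
Only numpy, scipy, OpenCV 4.12 (cv2) and the standard library are available. Lean on these libraries where they do the work, as an engineer would, in place of code of your own. Each camera call takes 0.05 s, during which the arm holds its last target. There are 200 camera calls.

## Working session

There is one attempt and no reset: what is moved stays moved. The work goes in short steps, Python scripts to look and compute and a tool call to move; the robot and the scene stay as the last step left them, time stands still between calls to the robot, and variables do not carry over. Pictures are saved under pics/ and viewed, at most 10 in all, crops included, and the job is handed in when it is done.

```bash
ls; mkdir -p pics; cat > h.py <<'E'
import numpy as np, cv2
from bench import robot, optics, job, read_state
def grab(n,fn=None):
    c=optics.camera(n)
    if fn: cv2.imwrite('pics/'+fn,c['frame'][:,:,::-1])
    return c
def ray(c,u,v):
    T=np.array(c['camera_from_world']);R=T[:3,:3];t=T[:3,3]
    d=R.T@np.array([(u-c['cx'])/c['fx'],(v-c['cy'])/c['fy'],1]);return -R.T@t,d
def onz(c,u,v,z):
    o,d=ray(c,u,v);return o+d*(z-o[2])/d[2]
def proj(c,p):
    T=np.array(c['camera_from_world']);q=T[:3,:3]@np.array(p)+T[:3,3]
    return np.array([c['fx']*q[0]/q[2]+c['cx'],c['fy']*q[1]/q[2]+c['cy']])
E
python3 - <<'E'
from h import *
for n in('scene','top'):
    c=grab(n,n+'1.png');print(n,c['fx'],ray(c,320,200))
s=read_state();print(s['tool_pos'],s['orientation'],s['time_s'],robot.finger_overhang)
E
```

```text
bench.py
pics
scene 465.1028238981852 (array([1.17577344, 0.06173891, 1.0639163 ]), array([-0.52927203, -0.07345103, -0.84543187]))
top 467.31379893764483 (array([ 0.36031873, -0.03102248,  1.36605867]), array([ 0.15783717,  0.01722898, -0.98735626]))
[0.20898213 0.48123094 0.24978481] [[-9.17180939e-01  3.98470493e-01 -6.25252236e-04]
 [ 3.98470940e-01  9.17180440e-01 -9.75145297e-04]
 [ 1.84902494e-04 -1.14352953e-03 -9.99999329e-01]] 0.1 0.019
```

View pics/scene1.png

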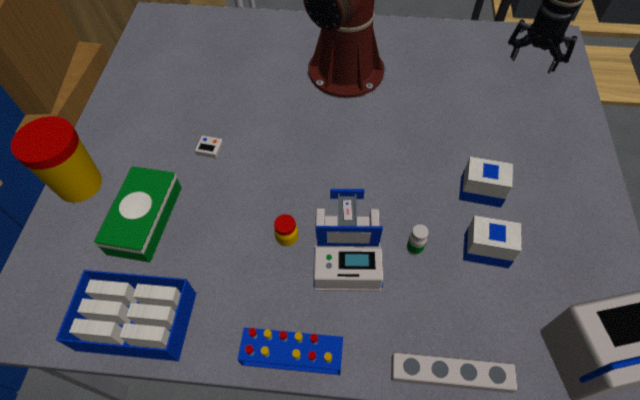

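View pics/top1.png

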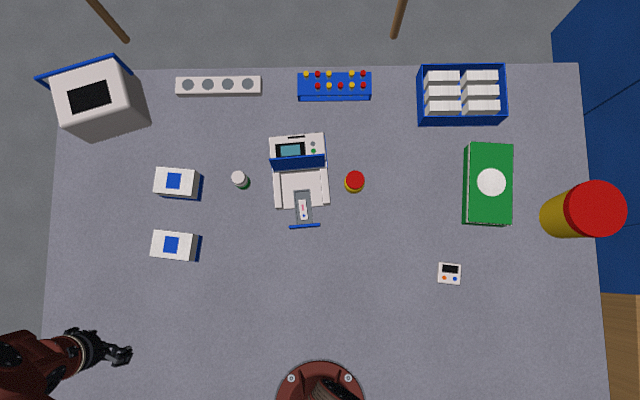

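The scene view shows the reader at about (348,245), its cover upright and its tray front at about (348,193). In the top view the tray panel is at about (305,226) and the cover edge at about (298,162). The bottle is at (240,180) and the jar at (355,182). Next I measure the blue parts.

```bash
cat > m.py <<'E'
from h import *
def blobs(c,box):
    u0,v0,u1,v1=box
    f=c['frame'][v0:v1,u0:u1]; hsv=cv2.cvtColor(f,cv2.COLOR_RGB2HSV)
    m=cv2.inRange(hsv,(105,150,40),(125,255,255))
    k,l,s,ce=cv2.connectedComponentsWithStats(m)
    out=[]
    for i in range(1,k):
        if s[i,4]<20: continue
        pts=np.argwhere(l==i)[:,::-1]+[u0,v0]
        r=cv2.minAreaRect(pts.astype(np.float32)); out.append((s[i,4],np.round(cv2.boxPoints(r),1).tolist()))
    return out
E
python3 - <<'E'
from m import *
t=grab('top');s=grab('scene')
for b in blobs(t,(255,120,345,240)):
    print('top',b)
    for z in(.048,.158): print(z,[np.round(onz(t,u,v,z)[:2],4).tolist() for u,v in b[1]])
for b in blobs(s,(305,180,395,300)): 
    print('scene',b)
    for z in(.048,.158): print(z,[np.round(onz(s,u,v,z)[:2],4).tolist() for u,v in b[1]])
a=cv2.resize(t['frame'][125:240,230:375],None,fx=4,fy=4,interpolation=cv2.INTER_CUBIC)
cv2.imwrite('pics/t2.png',a[:,:,::-1])
a=cv2.resize(s['frame'][180:295,270:435],None,fx=4,fy=4,interpolation=cv2.INTER_CUBIC)
cv2.imwrite('pics/s2.png',a[:,:,::-1])
E
```

```text
top (np.int32(680), [[268.79998779296875, 157.60000610351562], [323.29998779296875, 152.60000610351562], [324.5, 165.6999969482422], [270.0, 170.60000610351562]])
0.048 [[0.6972, 0.1397], [0.7101, -0.0186], [0.6712, -0.0218], [0.6585, 0.1358]]
0.158 [[0.669, 0.1254], [0.6809, -0.0197], [0.6453, -0.0225], [0.6336, 0.1219]]
top (np.int32(92), [[288.79998779296875, 225.10000610351562], [318.8999938964844, 222.39999389648438], [319.20001220703125, 225.3000030517578], [289.1000061035156, 228.10000610351562]])
0.048 [[0.4998, 0.081], [0.5067, -0.0044], [0.4985, -0.0052], [0.4913, 0.0802]]
0.158 [[0.4882, 0.0717], [0.4945, -0.0067], [0.4869, -0.0074], [0.4803, 0.0709]]
scene (np.int32(255), [[331.0, 189.0], [363.0, 189.0], [363.0, 198.0], [331.0, 198.0]])
0.048 [[0.5032, -0.0014], [0.4954, 0.0821], [0.5234, 0.0837], [0.531, 0.0012]]
0.158 [[0.576, 0.0054], [0.5691, 0.0799], [0.594, 0.0813], [0.6009, 0.0078]]
scene (np.int32(717), [[316.0, 226.0], [382.0, 226.0], [382.0, 245.0], [316.0, 245.0]])
0.048 [[0.617, -0.0284], [0.6017, 0.1355], [0.6546, 0.1373], [0.6696, -0.0226]]
0.158 [[0.6775, -0.0186], [0.6639, 0.1275], [0.711, 0.1292], [0.7244, -0.0134]]
```

View pics/t2.png

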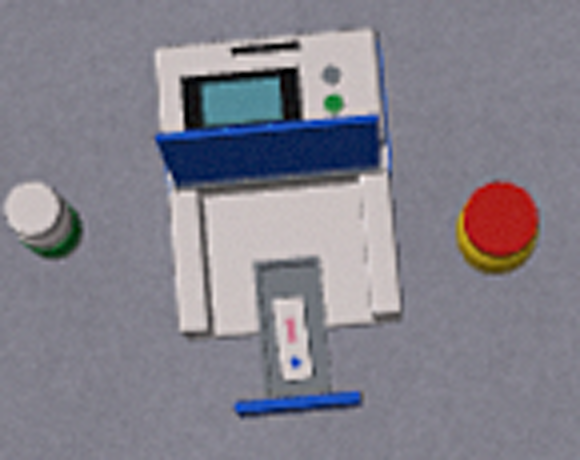

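View pics/s2.png

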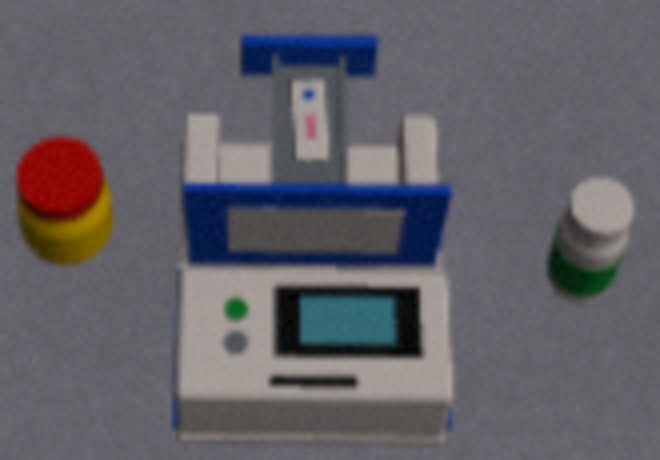

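Units first: turns go in shares of 60 degrees. So -28.2 degrees is -0.47.

steer_hand:
  plan:
    - {"finger_gap": 0,"xyz": [-0.407,-0.308,0],"turn_vec": [0,0,-0.47]}
    - {"finger_gap": 0,"xyz": [-0.407,-0.308,0],"turn_vec": [0,0,-0.47]}
    - {"finger_gap": 0,"xyz": [-0.407,-0.308,0],"turn_vec": [0,0,-0.47]}
    - {"finger_gap": 0,"xyz": [-0.407,-0.308,0],"turn_vec": [0,0,-0.47]}
    - {"finger_gap": 0,"xyz": [-0.407,-0.308,0],"turn_vec": [0,0,-0.47]}
    - {"finger_gap": 0,"xyz": [-0.407,-0.308,0],"turn_vec": [0,0,-0.47]}
    - {"finger_gap": 0,"xyz": [-0.407,-0.308,0],"turn_vec": [0,0,-0.47]}
    - {"finger_gap": 0,"xyz": [-0.407,-0.308,0],"turn_vec": [0,0,-0.47]}
    - {"finger_gap": 0,"xyz": [-0.407,-0.308,0],"turn_vec": [0,0,-0.47]}
    - {"finger_gap": 0,"xyz": [-0.407,-0.308,0],"turn_vec": [0,0,-0.47]}
    - {"finger_gap": 0,"xyz": [-0.407,-0.308,0],"turn_vec": [0,0,-0.47]}
    - {"finger_gap": 0,"xyz": [-0.407,-0.308,0],"turn_vec": [0,0,-0.47]}

```text
time_s: 1.4
tool_pos: [0.4613, 0.034, 0.25]
orientation: [[-0.997, -0.078, 0.0], [-0.078, 0.997, -0.001], [-0.0, -0.001, -1.0]]
wrist_force: [0.2, 0.9, -0.7]
grip_width: -0.002
gripper_force: 0.0
```

```bash
cat > st.py <<'E'
from h import *
s=read_state();O=np.array([.665,.053]);X=np.array([.9966,.0819]);Y=np.array([-.0819,.9966])
p=s['tool_pos'];d=np.array(p[:2])-O
print(s['time_s'],'reader x,y,tipz',np.round([d@X,d@Y,p[2]-.019],4),'F',np.round(s['wrist_force'],2),np.round(s['orientation'],3).tolist(),s['grip_width'])
E
python3 st.py
```

```text
1.4 reader x,y,tipz [-0.2046 -0.0023  0.231 ] F [ 0.18  0.93 -0.65] [[-0.997, -0.078, 0.0], [-0.078, 0.997, -0.001], [-0.0, -0.001, -1.0]] -0.0015218875070273077
```

steer_hand:
  plan:
    - {"finger_gap": 0,"xyz": [0.01,0,0.05]}
    - {"finger_gap": 0,"xyz": [0.01,0,0.1]}
    - {"finger_gap": 0,"xyz": [0.01,0,0.14]}
    - {"finger_gap": 0,"xyz": [0.01,0,0.17]}
    - {"finger_gap": 0,"xyz": [0.01,0,0.19]}
    - {"finger_gap": 0,"xyz": [0.01,0,0.205]}
    - {"finger_gap": 0,"xyz": [0.01,0,0.208]}
    - {"finger_gap": 0,"xyz": [0.01,0,0.208]}

```text
time_s: 2.2
tool_pos: [0.4493, 0.0365, 0.0422]
orientation: [[-0.997, -0.083, -0.001], [-0.083, 0.997, 0.0], [0.001, 0.0, -1.0]]
wrist_force: [0.0, -0.0, -0.0]
grip_width: -0.004
gripper_force: 0.0
```

```bash
python3 st.py; python3 - <<'E'
from m import *
t=grab('top');s=grab('scene')
a=cv2.resize(t['frame'][125:260,240:370],None,fx=4,fy=4);b=cv2.resize(s['frame'][150:285,315:385],None,fx=4,fy=4)
cv2.imwrite('pics/c3.png',np.hstack([a,b])[:,:,::-1])
E
```

```text
2.2 reader x,y,tipz [-0.2163  0.0013  0.0232] F [ 0.03 -0.01 -0.05] [[-0.997, -0.083, -0.001], [-0.083, 0.997, 0.0], [0.001, 0.0, -1.0]] -0.003845549163063718
```

View pics/c3.png

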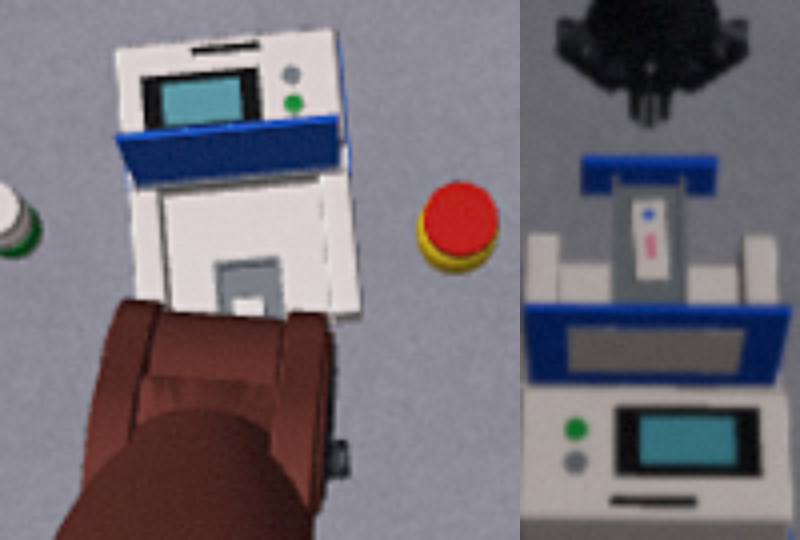

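The closed fingers (crop at 650,105) are centred in front of the tray panel (650,175). I'll push slowly.

steer_hand:
  plan:
    - {"finger_gap": 0,"xyz": [-0.01,0,0]}
    - {"finger_gap": 0,"xyz": [-0.018,0,0]}
    - {"finger_gap": 0,"xyz": [-0.024,0,0]}
    - {"finger_gap": 0,"xyz": [-0.028,0,0]}
    - {"finger_gap": 0,"xyz": [-0.032,0,0]}
    - {"finger_gap": 0,"xyz": [-0.036,0,0]}
    - {"finger_gap": 0,"xyz": [-0.04,0,0]}
    - {"finger_gap": 0,"xyz": [-0.044,0,0]}
    - {"finger_gap": 0,"xyz": [-0.048,0,0]}
    - {"finger_gap": 0,"xyz": [-0.052,0,0]}

```text
time_s: 3.3
tool_pos: [0.5017, 0.0403, 0.0422]
orientation: [[-0.997, -0.082, -0.0], [-0.082, 0.997, -0.0], [0.0, -0.0, -1.0]]
wrist_force: [-2.4, -1.5, -0.1]
grip_width: 0.002
gripper_force: 0.7
```

steer_hand:
  plan:
    - {"finger_gap": 0,"xyz": [-0.004,0,0]}
    - {"finger_gap": 0,"xyz": [-0.008,0,0]}
    - {"finger_gap": 0,"xyz": [-0.012,0,0]}
    - {"finger_gap": 0,"xyz": [-0.016,0,0]}
    - {"finger_gap": 0,"xyz": [-0.02,0,0]}
    - {"finger_gap": 0,"xyz": [-0.023,0,0]}
    - {"finger_gap": 0,"xyz": [-0.025,0,0]}
    - {"finger_gap": 0,"xyz": [-0.027,0,0]}
    - {"finger_gap": 0,"xyz": [-0.027,0,0]}

```text
time_s: 4.2
tool_pos: [0.529, 0.0426, 0.0424]
orientation: [[-0.997, -0.082, 0.001], [-0.082, 0.997, 0.0], [-0.001, -0.0, -1.0]]
wrist_force: [0.4, -0.3, -0.6]
grip_width: 0.001
gripper_force: 0.0
```

```bash
python3 st.py
```

```text
4.2 reader x,y,tipz [-0.1364  0.0007  0.0234] F [ 0.43 -0.28 -0.58] [[-0.997, -0.082, 0.001], [-0.082, 0.997, 0.0], [-0.001, -0.0, -1.0]] 0.0013470162148259684
```

steer_hand:
  plan:
    - {"finger_gap": 0,"xyz": [-0.002,0,0]}
    - {"finger_gap": 0,"xyz": [-0.004,0,0]}
    - {"finger_gap": 0,"xyz": [-0.006,0,0]}
  only: "pos|force"

```text
tool_pos: [0.5347, 0.0431, 0.0424]
wrist_force: [-0.6, 0.4, 0.4]
gripper_force: 0.6
```

steer_hand:
  plan:
    - {"finger_gap": 0,"xyz": [-0.0015,0,0]}
    - {"finger_gap": 0,"xyz": [-0.003,0,0]}
  only: "pos|force"

```text
tool_pos: [0.536, 0.0432, 0.0421]
wrist_force: [-9.4, -1.3, 8.6]
gripper_force: 5.3
```

```bash
python3 st.py
```

```text
4.7 reader x,y,tipz [-0.1294  0.0008  0.0231] F [-9.36 -1.27  8.6 ] [[-0.997, -0.082, -0.003], [-0.082, 0.997, -0.0], [0.003, -0.0, -1.0]] -0.0017194628088901807
```

steer_hand:
  plan:
    - {"finger_gap": 0,"xyz": [-0.001,0,0]}
    - {"finger_gap": 0,"xyz": [-0.001,0,0]}
  only: "pos|force"

```text
tool_pos: [0.536, 0.0432, 0.0419]
wrist_force: [-9.9, -2.1, 8.0]
gripper_force: 5.2
```

steer_hand:
  plan:
    - {"finger_gap": 0,"xyz": [0.01,0,0]}
    - {"finger_gap": 0,"xyz": [0.05,0,0]}
    - {"finger_gap": 0,"xyz": [0.09,0,0]}
    - {"finger_gap": 0,"xyz": [0.11,0,0]}
    - {"finger_gap": 0,"xyz": [0.11,0,0]}
  only: "pos|force"

```text
tool_pos: [0.4256, 0.0345, 0.0422]
wrist_force: [0.2, 0.8, 1.5]
gripper_force: 0.0
```

```bash
python3 - <<'E'
from m import *
t=grab('top');s=grab('scene')
for b in blobs(s,(305,180,395,300))+blobs(t,(255,120,345,240)): print(b)
for z in [0.048]: print(proj(s,[.665-.115*.9966,.053-.115*.0819,z]),proj(s,[.665-.110*.9966,.053-.110*.0819,z]))
a=cv2.resize(t['frame'][125:260,240:370],None,fx=4,fy=4);b=cv2.resize(s['frame'][150:285,315:385],None,fx=4,fy=4)
cv2.imwrite('pics/c4.png',np.hstack([a,b])[:,:,::-1])
E
```

```text
(np.int32(242), [[329.70001220703125, 213.8000030517578], [330.0, 204.8000030517578], [364.1000061035156, 206.0], [363.79998779296875, 215.0]])
(np.int32(719), [[316.0, 226.0], [382.0, 226.0], [382.0, 245.0], [316.0, 245.0]])
(np.int32(680), [[268.79998779296875, 157.39999389648438], [323.3999938964844, 152.60000610351562], [324.5, 165.8000030517578], [269.8999938964844, 170.5]])
(np.int32(103), [[286.8999938964844, 207.89999389648438], [316.79998779296875, 204.60000610351562], [317.20001220703125, 208.0], [287.29998779296875, 211.3000030517578]])
[346.7621074  205.62968944] [346.77584408 207.29535923]
```

View pics/c4.png

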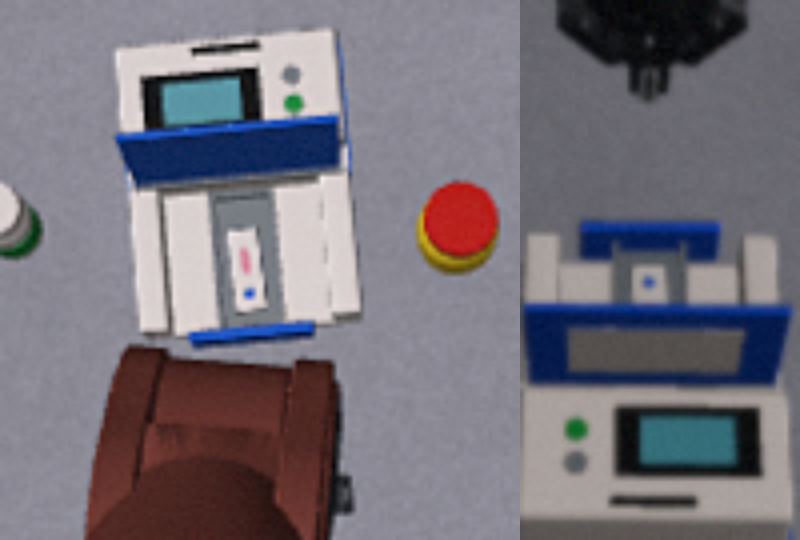

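The tray's panel sits against the bay, and it held firm at about 10 N. The cassette is still in the pocket and the cover hasn't moved. Next I go over the top and behind the cover.

steer_hand:
  plan:
    - {"finger_gap": 0,"xyz": [0,0,-0.05]}
    - {"finger_gap": 0,"xyz": [0,0,-0.1]}
    - {"finger_gap": 0,"xyz": [0,0,-0.15]}
    - {"finger_gap": 0,"xyz": [0,0,-0.19]}
    - {"finger_gap": 0,"xyz": [-0.05,0,-0.2]}
    - {"finger_gap": 0,"xyz": [-0.1,0,-0.2]}
    - {"finger_gap": 0,"xyz": [-0.15,0,-0.2]}
    - {"finger_gap": 0,"xyz": [-0.2,0,-0.2]}
    - {"finger_gap": 0,"xyz": [-0.25,0,-0.2]}
    - {"finger_gap": 0,"xyz": [-0.28,0,-0.2]}
    - {"finger_gap": 0,"xyz": [-0.286,0,-0.2]}
    - {"finger_gap": 0,"xyz": [-0.286,0,-0.2]}

```text
time_s: 6.7
tool_pos: [0.715, 0.058, 0.2411]
orientation: [[-0.997, -0.082, -0.0], [-0.082, 0.997, 0.0], [0.0, 0.0, -1.0]]
wrist_force: [-0.0, -0.4, -0.4]
grip_width: -0.002
gripper_force: 0.0
```

```bash
python3 st.py
```

```text
6.7 reader x,y,tipz [0.0503 0.0009 0.2221] F [-0.02 -0.35 -0.36] [[-0.997, -0.082, -0.0], [-0.082, 0.997, 0.0], [0.0, 0.0, -1.0]] -0.0024526565731805314
```

steer_hand:
  plan:
    - {"finger_gap": 0,"xyz": [0,0,0.04]}
    - {"finger_gap": 0,"xyz": [0,0,0.07]}
    - {"finger_gap": 0,"xyz": [0,0,0.086]}
    - {"finger_gap": 0,"xyz": [0,0,0.086]}
    - {"finger_gap": 0,"xyz": [-0.012,0,0.086]}
    - {"finger_gap": 0,"xyz": [-0.02,0,0.086]}
    - {"finger_gap": 0,"xyz": [-0.026,0,0.086]}
    - {"finger_gap": 0,"xyz": [-0.026,0,0.086]}

```text
time_s: 7.5
tool_pos: [0.7405, 0.06, 0.1576]
orientation: [[-0.997, -0.082, 0.002], [-0.082, 0.997, -0.0], [-0.002, -0.0, -1.0]]
wrist_force: [0.3, -0.2, 0.4]
grip_width: 0.0
gripper_force: 0.0
```

```bash
python3 st.py;python3 - <<'E'
from m import *
t=grab('top');s=grab('scene')
a=cv2.resize(t['frame'][125:260,240:370],None,fx=3,fy=3);b=cv2.resize(s['frame'][150:285,305:395],None,fx=4,fy=4)[:405]
cv2.imwrite('pics/c5.png',np.hstack([a,b])[:,:,::-1])
E
```

```text
7.5 reader x,y,tipz [0.0758 0.0008 0.1386] F [ 0.29 -0.18  0.41] [[-0.997, -0.082, 0.002], [-0.082, 0.997, -0.0], [-0.002, -0.0, -1.0]] 0.00012398979611244715
```

View pics/c5.png

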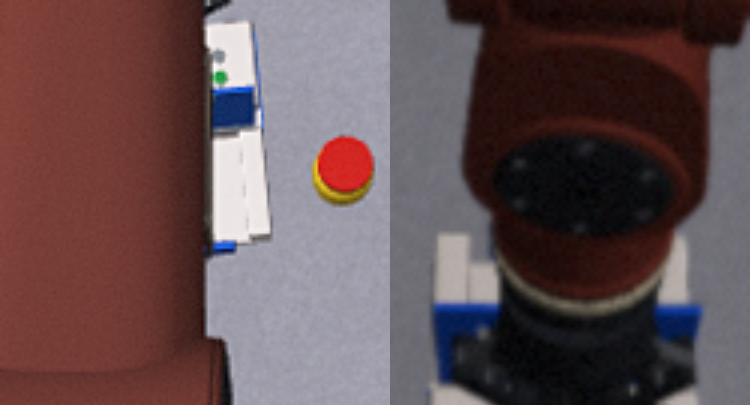

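I stepped the wrong way, since tool +x points towards the robot. That did no harm: the cover stands free ahead of the fingers. Now I push it towards the robot.

steer_hand:
  plan:
    - {"finger_gap": 0,"xyz": [0.03,0,0.002]}
    - {"finger_gap": 0,"xyz": [0.045,0,0.002]}
    - {"finger_gap": 0,"xyz": [0.052,0,0.002]}
    - {"finger_gap": 0,"xyz": [0.058,0,0.002]}
    - {"finger_gap": 0,"xyz": [0.064,0,0.003]}
    - {"finger_gap": 0,"xyz": [0.07,0,0.003]}
    - {"finger_gap": 0,"xyz": [0.077,0,0.003]}
    - {"finger_gap": 0,"xyz": [0.084,0,0.004]}
    - {"finger_gap": 0,"xyz": [0.091,0,0.006]}
    - {"finger_gap": 0,"xyz": [0.098,0,0.008]}

```text
time_s: 8.6
tool_pos: [0.6415, 0.0519, 0.1481]
orientation: [[-0.997, -0.082, -0.0], [-0.082, 0.997, -0.0], [0.0, -0.0, -1.0]]
wrist_force: [2.1, 0.7, -0.5]
grip_width: 0.002
gripper_force: 0.5
```

```bash
python3 st.py;python3 - <<'E'
from m import *
s=grab('scene')
print(blobs(s,(305,180,395,300)))
b=cv2.resize(s['frame'][150:285,290:410],None,fx=4,fy=4)
cv2.imwrite('pics/c6.png',b[:,:,::-1])
E
```

```text
8.6 reader x,y,tipz [-0.0235  0.0008  0.1291] F [ 2.15  0.75 -0.54] [[-0.997, -0.082, -0.0], [-0.082, 0.997, -0.0], [0.0, -0.0, -1.0]] 0.002150154051987386
[(np.int32(1086), [[317.0, 207.0], [380.0, 207.0], [380.0, 244.0], [317.0, 244.0]])]
```

View pics/c6.png

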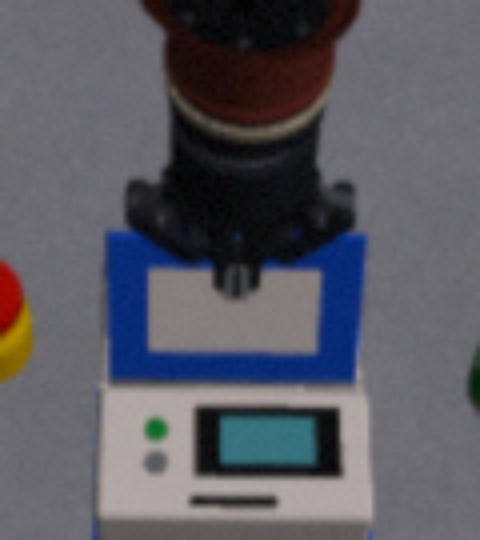

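The cover is tilting forward under the tip (235,285 in the crop). I keep following the arc.

steer_hand:
  plan:
    - {"finger_gap": 0,"xyz": [0.0055,0,0.0015]}
    - {"finger_gap": 0,"xyz": [0.0105,0,0.004]}
    - {"finger_gap": 0,"xyz": [0.0155,0,0.007]}
    - {"finger_gap": 0,"xyz": [0.02,0,0.01]}
    - {"finger_gap": 0,"xyz": [0.0245,0,0.0137]}
    - {"finger_gap": 0,"xyz": [0.0285,0,0.0175]}
    - {"finger_gap": 0,"xyz": [0.032,0,0.0215]}
    - {"finger_gap": 0,"xyz": [0.0355,0,0.0257]}
    - {"finger_gap": 0,"xyz": [0.039,0,0.03]}
    - {"finger_gap": 0,"xyz": [0.042,0,0.035]}
    - {"finger_gap": 0,"xyz": [0.0445,0,0.04]}
    - {"finger_gap": 0,"xyz": [0.0465,0,0.045]}

```text
time_s: 9.85
tool_pos: [0.5955, 0.0481, 0.1028]
orientation: [[-0.997, -0.082, -0.0], [-0.082, 0.997, -0.0], [0.0, -0.0, -1.0]]
wrist_force: [-0.2, -0.1, 0.7]
grip_width: 0.001
gripper_force: 0.4
```

```bash
python3 st.py
```

```text
9.85 reader x,y,tipz [-0.0697  0.0008  0.0838] F [-0.15 -0.09  0.66] [[-0.997, -0.082, -0.0], [-0.082, 0.997, -0.0], [0.0, -0.0, -1.0]] 0.00109312555380586
```

steer_hand:
  plan:
    - {"finger_gap": 0,"xyz": [0.002,0,0.005]}
    - {"finger_gap": 0,"xyz": [0.0038,0,0.01]}
    - {"finger_gap": 0,"xyz": [0.0052,0,0.014]}
    - {"finger_gap": 0,"xyz": [0.006,0,0.018]}
    - {"finger_gap": 0,"xyz": [0.0065,0,0.021]}
    - {"finger_gap": 0,"xyz": [0.007,0,0.0235]}

```text
time_s: 10.45
tool_pos: [0.5889, 0.0475, 0.0796]
orientation: [[-0.997, -0.082, 0.0], [-0.082, 0.997, 0.0], [-0.0, -0.0, -1.0]]
wrist_force: [0.4, 0.1, -0.1]
grip_width: -0.001
gripper_force: 0.4
```

```bash
python3 st.py
```

```text
10.45 reader x,y,tipz [-0.0763  0.0008  0.0606] F [ 0.44  0.07 -0.14] [[-0.997, -0.082, 0.0], [-0.082, 0.997, 0.0], [-0.0, -0.0, -1.0]] -0.000654137811622497
```

steer_hand:
  plan:
    - {"finger_gap": 0,"xyz": [0,0,0.0015]}
    - {"finger_gap": 0,"xyz": [0,0,0.003]}
    - {"finger_gap": 0,"xyz": [0,0,0.004]}
  only: "pos|force"

```text
tool_pos: [0.5886, 0.0475, 0.0759]
wrist_force: [-4.4, 0.7, 12.2]
gripper_force: 6.6
```

steer_hand:
  plan:
    - {"finger_gap": 0,"xyz": [0,0,0.001]}
    - {"finger_gap": 0,"xyz": [0,0,0.002]}
  only: "pos|force"

```text
tool_pos: [0.5887, 0.0475, 0.0756]
wrist_force: [-10.8, -0.9, 30.9]
gripper_force: 15.5
```

It stopped firmly with the tip at about 57 mm, which is the shut height. I lift off and check.

steer_hand:
  plan:
    - {"finger_gap": 0,"xyz": [0,0,-0.01]}
    - {"finger_gap": 0,"xyz": [0,0,-0.05]}
    - {"finger_gap": 0,"xyz": [0,0,-0.1]}
    - {"finger_gap": 0,"xyz": [0,0,-0.15]}
    - {"finger_gap": 0,"xyz": [0.05,0.05,-0.18]}
    - {"finger_gap": 0,"xyz": [0.09,0.09,-0.18]}
    - {"finger_gap": 0,"xyz": [0.13,0.13,-0.18]}
    - {"finger_gap": 0,"xyz": [0.16,0.17,-0.18]}
    - {"finger_gap": 0,"xyz": [0.17,0.21,-0.18]}
    - {"finger_gap": 0,"xyz": [0.17,0.25,-0.18]}
    - {"finger_gap": 0,"xyz": [0.17,0.25,-0.18]}
    - {"finger_gap": 0,"xyz": [0.17,0.25,-0.18]}

```text
time_s: 12.15
tool_pos: [0.3979, 0.2847, 0.254]
orientation: [[-0.996, -0.086, 0.0], [-0.086, 0.996, 0.001], [-0.0, 0.001, -1.0]]
wrist_force: [0.6, -1.1, 0.2]
grip_width: 0.002
gripper_force: 0.0
```

```bash
python3 st.py;python3 - <<'E'
from m import *
t=grab('top');s=grab('scene')
for b in blobs(s,(305,180,395,300))+blobs(t,(255,120,345,240)): print(b)
a=cv2.resize(t['frame'][125:260,230:370],None,fx=3,fy=3);b=cv2.resize(s['frame'][170:305,270:395],None,fx=3,fy=3)
cv2.imwrite('pics/c7.png',np.hstack([a,b])[:,:,::-1])
E
```

```text
12.15 reader x,y,tipz [-0.2472  0.2528  0.235 ] F [ 0.57 -1.15  0.22] [[-0.996, -0.086, 0.0], [-0.086, 0.996, 0.001], [-0.0, 0.001, -1.0]] 0.0015269134591383133
(np.int32(1294), [[318.0, 242.0], [318.0, 205.0], [378.0, 205.0], [378.0, 242.0]])
(np.int32(1215), [[272.79998779296875, 171.89999389648438], [324.70001220703125, 167.1999969482422], [328.3999938964844, 207.39999389648438], [276.5, 212.10000610351562]])
```

View pics/c7.png

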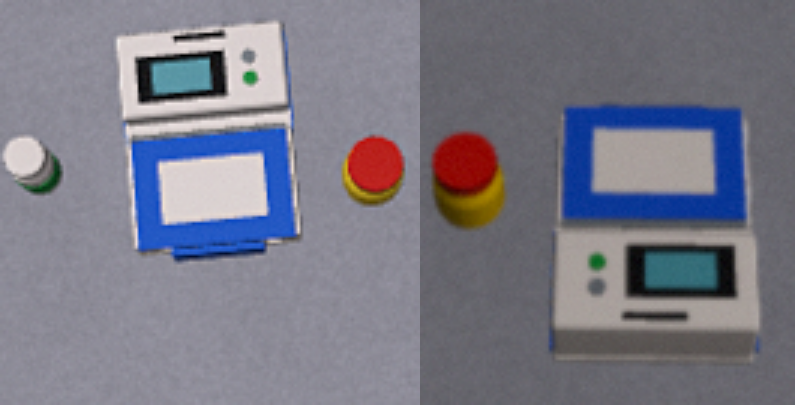

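The cover lies flat over the bay (215,190 in the crop) and the tray panel is flush at its front (220,250). The bottle and jar are where they were.

```bash
python3 -c "
from bench import robot, optics, job, read_state
print(job.sign_off())"
```

```text
the job is handed in; nothing more can be done
None
```

I pushed the tray fully home, then shut the cover. The bottle and jar beside the reader are where they were, the cassette was still in the tray's pocket when last seen before the cover shut, and the job was handed in at about 12 s.

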